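Set the curry pot's induction warmer to keep warm

ROBOT

A 6-joint arm with a two-finger parallel gripper is mounted at the origin on the work surface. World frame = base frame: x ahead of the robot, y to its left, z up, the work surface at z = 0. Lengths are in mm, angles in rad, forces in N, time in s.
With the tool pointing down it reaches from about 325 to 775 mm from the base axis. Payload 5.5 kg.
Tool frame: the origin (TCP) lies at the very end of the fingers, on their centre line; the grasp point (between the pads) lies 19 mm behind it; z points along the fingers, y is the line along which they close (so a half turn about z gives the same grasp; the last joint's range is limited). The gripper opens to 88 mm and grips with 3 to 60 N. Pads are 20 mm wide; open, the fingers measure 115 mm over their backs; the gripper's body (75 mm by 178 mm) begins 61 mm behind the grasp point.
Start: joints at [-1.376, 0.091, 1.231, -0, 1.82, -0.057], TCP at [149.487, -581.094, 222.631] pointing down, gripper open.
Joint ranges: [-2.87, 2.87], [-0.86, 2.18], [0.17, 2.46], [-1.51, 4.65], [0.06, 2.69], [-2.65, 2.65]. Speed limits (rad/s): [2.57, 2.57, 3.01, 3.14, 3.14, 3.14].

INTERFACE

Orientations are given as a rotation vector (axis times angle).
In Python, from rig import arm gives the robot as it stands. The module is installed in compiled form; this text tells all that it offers.
- The arm moves only by the tool arm_command, never from a script. Its argument "moves" is a list of rows, each a list of 7 numbers: the turn, a rotation vector about the tool's x, y, z in rad, then the shift along the tool's x, y, z in cm, then the opening in per cent of the stroke, from 0 (shut) to 100 (fully open). A call has 1 to 5 rows; each row shifts and turns the commanded pose from where the row before left it, along the tool's axes as they then stand; what a row does not reach is not made up. A row lasts 1/10 s, in which the tool goes at most 50 mm and 8.59 degrees, less where a joint would pass 70% of its speed; a pose out of reach is approached as far as the arm can. A call with a gripper value outside its range is refused whole. The fingers move at their own pace and stop on an object; "squeeze" is the grip in N (left out, the last holds). Time passes only in rows, so rows that do not move let the fingers close. It gives the time, the measured TCP pose, the force, the opening and the grip force at its end, in the units of the state.
- arm.read_state(): the state, without advancing time (a new reading comes with each control period).
- arm.read_camera(name): name is "scene" or "top" or "wrist"; returns (picture, depth): 384x512x3 uint8, blue, green, red; 384x512 float32, mm along the optical axis (not along the pixel's ray), 0 where there is no reading.
- arm.camera_info(name): a dict with "camera_matrix" (3x3 intrinsics, pixels), "R" (3x3) and "t" (3): a world point X has camera coordinates R X + t; the wrist camera has in their place "mount" (4x4, takes a point from camera to tool coordinates, whose origin is the TCP and whose axes are the flange's). Camera axes: x right, y down, z forward; pixel columns grow to the right and rows downward; lengths in mm; the calibration is good to about 2 mm. A picture is of the moment at which its call begins: read the wrist's pose just before it. camera_info takes no time and is no camera call.
- arm.job_done(): hands the job in; it is judged then, once.
Trained networks look in the newest picture that a camera, given by its name, has taken for a name from the list of things; names that differ only in an ending like _2 or _b are one class to them, and where a whole thing is asked for, a point or a joint stands for the part that bears it (a point fixed in the world has none). Each returns a list of dicts, best first, with "conf" (0 to 1); they miss things now and then, are a little off and sometimes report something else, mostly with a low value. They report only what shows in the picture. A call takes as long as a camera call.
- arm.silhouettes(name, camera): "pixels" (384x512 bool, what is visible of it) and "rect" ([centre column, centre row, width, height] in pixels, round what is visible of it).
The state is a dict: "t": time; "joint_pos": joint angles; "qd": joint speeds; "tau": joint torques, N m; "tcp_pos": TCP position; "tcp_rot": TCP orientation; "ft_force": force on the tool from outside, world axes, zero at the start; "wrist_torque": the same for the moment, N m; "finger_gap": finger opening in mm; "gripper_force": force on a finger pad.
Only numpy, scipy, OpenCV 4.12 (cv2) and the standard library are available. Lean on these libraries where they do the work, as an engineer would, in place of code of your own. Each camera call takes 0.05 s, during which the arm holds its last target. There are 200 camera calls.

TASK

Get the steel curry pot kept hot for service: with the fingertips, lightly press the keys of the induction warmer one at a time - first the red power key, then the white zone key in front of the zone on which the lidded steel pot stands, then the orange keep-warm key, and last the blue lock key, letting each spring back up before the next. Press no other key, never lean hard on the warmer, and leave the pot, the bowl and all the tableware standing where they are.

Things in the scene. Friction and masses are not known exactly. Their poses are not given: they have to be found in the camera images.
- warmer: two-zone induction warmer, fixed: steel case 400 mm deep (x), 620 wide (y), 60 high to its glass and key strip. Origin under its centre; x points from key strip to back, y to its left seen from the robot, z up. Seven keys in a row at x = -150 mm; y = 240 blue lock, 150 white left zone, 70 black minus, 0 black plus, -70 orange keep-warm, -150 white right zone, -240 red power
- left_zone (a point): centre of the left white-ringed zone (208 mm across) on the glass, 60 mm above the table
- right_zone (a point): centre of the right white-ringed zone, the same
- power_top (a point): red power key, white ring-and-stroke sign, the last key at the warmer's right end (-y of the warmer, 240 mm from its middle): round red cap, 30 mm across, in the strip along the front edge; this point is the centre of its top face, 70 mm above the table when the key is up
- zone_left_top (a point): left zone key, black ring-and-dot sign, straight in front of the left zone (150 mm to +y of the middle): round white cap, 30 mm across, in the strip along the front edge; this point is the centre of its top face, 70 mm above the table when the key is up
- zone_right_top (a point): right zone key, black ring-and-dot sign, straight in front of the right zone (150 mm to -y of the middle): round white cap, 30 mm across, in the strip along the front edge; this point is the centre of its top face, 70 mm above the table when the key is up
- warm_top (a point): orange keep-warm key, three strokes over a bar, 70 mm to -y of the middle: round orange cap, 30 mm across, in the strip along the front edge; this point is the centre of its top face, 70 mm above the table when the key is up
- lock_top (a point): blue key-lock key, white padlock sign, the last key at the warmer's left end (240 mm to +y of the middle): round blue cap, 30 mm across, in the strip along the front edge; this point is the centre of its top face, 70 mm above the table when the key is up
- key_power (a joint): travel of the red key in m: 0 is up, 0.005 is fully down; straight down against a spring (1.5 N to start, 4 N fully down), and it springs back up when let go; beyond 0.005 it meets a hard stop; it registers once it is more than 3 mm down
- key_zone_left (a joint): travel of the white zone (left) key in m: 0 is up, 0.005 is fully down; straight down against a spring (1.5 N to start, 4 N fully down), and it springs back up when let go; beyond 0.005 it meets a hard stop; it registers once it is more than 3 mm down
- key_zone_right (a joint): travel of the white zone (right) key in m: 0 is up, 0.005 is fully down; straight down against a spring (1.5 N to start, 4 N fully down), and it springs back up when let go; beyond 0.005 it meets a hard stop; it registers once it is more than 3 mm down
- key_warm (a joint): travel of the orange keep-warm key in m: 0 is up, 0.005 is fully down; straight down against a spring (1.5 N to start, 4 N fully down), and it springs back up when let go; beyond 0.005 it meets a hard stop; it registers once it is more than 3 mm down
- key_lock (a joint): travel of the blue lock key in m: 0 is up, 0.005 is fully down; straight down against a spring (1.5 N to start, 4 N fully down), and it springs back up when let go; beyond 0.005 it meets a hard stop; it registers once it is more than 3 mm down
- key_minus (a joint): travel of the black minus key in m: 0 is up, 0.005 is fully down; straight down against a spring (1.5 N to start, 4 N fully down), and it springs back up when let go; beyond 0.005 it meets a hard stop; it registers once it is more than 3 mm down
- key_plus (a joint): travel of the black plus key in m: 0 is up, 0.005 is fully down; straight down against a spring (1.5 N to start, 4 N fully down), and it springs back up when let go; beyond 0.005 it meets a hard stop; it registers once it is more than 3 mm down
- pot: steel curry pot with its lid on, 190 mm across, 144 mm high to the top of the lid's black knob, two loop handles at the sides (254 mm over them), about 1.8 kg; origin under its centre. It stands on one of the two zones, left or right
- bowl: empty white ceramic bowl, 156 mm across, 65 mm high, parked on the other zone; origin under its centre
- ramekin: small white sauce dish, 72 mm across, 36 mm high, on the table between the robot and the warmer; origin under its centre
- spoon: steel serving spoon, 190 mm long, lying on the table between the robot and the warmer; origin at its middle, on the table
- tumbler: drinking glass, 72 mm across, 110 mm high, to the left of the warmer; origin under its centre
- mill: wooden pepper mill, 58 mm across, 198 mm high, to the left of the warmer; origin under its centre
- platter: white plate with two pastry rolls, 250 mm across, 40 mm high, to the right of the warmer; origin under its centre

How it is judged (in metres and radians):
On the way, in this order (a step that is already met when the one before it is completed fails the run):
1. the red power key is pressed by the fingers (more than 3 mm down) (value of joint key_power above 0.003 m and contact force between the fingers and warmer above 0.3 N), for 0.04 s.
2. the zone key in front of the pot is pressed by the fingers (more than 3 mm down) (((y of pot in the frame of warmer above 0 m and value of joint key_zone_left above 0.003 m) or (y of pot in the frame of warmer below 0 m and value of joint key_zone_right above 0.003 m)) and contact force between the fingers and warmer above 0.3 N), for 0.04 s.
3. the orange keep-warm key is pressed by the fingers (more than 3 mm down) (value of joint key_warm above 0.003 m and contact force between the fingers and warmer above 0.3 N), for 0.04 s.
4. the blue lock key is pressed by the fingers (more than 3 mm down) (value of joint key_lock above 0.003 m and contact force between the fingers and warmer above 0.3 N), for 0.04 s.
At the end, for the whole second after the job is handed in: All seven keys are back up (less than 1 mm down), the pot stands upright at rest on its zone (within 50 mm of its centre), and pot, bowl, sauce dish, spoon, glass, mill and plate are within 15 mm of where they started (value of joint each of key_power, key_zone_left, key_zone_right, key_warm, key_lock, key_minus, key_plus below 0.001 m and (horizontal distance between pot and left_zone below 0.05 m or horizontal distance between pot and right_zone below 0.05 m) and angle between pot's own z axis and vertical below 0.05 rad and linear speed of pot below 0.02 m/s and not (distance of pot from where it was at the start of the episode above 0.015 m) and not (distance of bowl from where it was at the start of the episode above 0.015 m) and not (distance of ramekin from where it was at the start of the episode above 0.015 m) and not (distance of spoon from where it was at the start of the episode above 0.015 m) and not (distance of tumbler from where it was at the start of the episode above 0.015 m) and not (distance of mill from where it was at the start of the episode above 0.015 m) and not (distance of platter from where it was at the start of the episode above 0.015 m)); the robot touches nothing.
It fails at once if the minus or the plus key is pressed (more than 3 mm down) (value of joint any of key_minus, key_plus above 0.003 m).
It fails at once if the key of the zone without the pot is pressed (more than 3 mm down) ((y of pot in the frame of warmer above 0 m and value of joint key_zone_right above 0.003 m) or (y of pot in the frame of warmer below 0 m and value of joint key_zone_left above 0.003 m)).
It fails at once if two keys are down at once (each more than 3 mm) (value of joint each of key_power, key_zone_left above 0.003 m or value of joint each of key_power, key_zone_right above 0.003 m or value of joint each of key_power, key_warm above 0.003 m or value of joint each of key_power, key_lock above 0.003 m or value of joint each of key_zone_left, key_zone_right above 0.003 m or value of joint each of key_zone_left, key_warm above 0.003 m or value of joint each of key_zone_left, key_lock above 0.003 m or value of joint each of key_zone_right, key_warm above 0.003 m or value of joint each of key_zone_right, key_lock above 0.003 m or value of joint each of key_warm, key_lock above 0.003 m).
It fails at once if the warmer or a key is pressed with more than 20 N (contact force between any of the fingers, the arm and warmer above 20 N).
It fails at once if the pot, bowl or any tableware is shifted or lifted by more than 15 mm (distance of any of pot, bowl, ramekin, spoon, tumbler, mill, platter from where it was at the start of the episode above 0.015 m).
It also fails if it takes over 70 s, if anything falls off the work surface, if the arm or the gripper's body presses on something with over 40 N, if the wrist force passes 120 N, or if a joint passes its speed limit or range.

## Working session

There is one attempt and no reset: what is moved stays moved. The work goes in short steps, Python scripts to look and compute and a tool call to move; the robot and the scene stay as the last step left them, time stands still between calls to the robot, and variables do not carry over. Pictures are saved under pics/ and viewed, at most 10 in all, crops included, and the job is handed in when it is done.

Besides the shell and the picture viewer there is one more tool, called after "Call:" as a command line: name --pt "numbers of a row" for each row, then --argument value for the rest. arm_command: Moves the arm, as the interface text tells. Its arguments: {"type":"object","properties":{"moves":{"type":"array"},"squeeze":{"type":"number"}},"required":["moves"]}

```bash
mkdir -p pics; cat > h.py <<'E'
import numpy as np, cv2
from rig import arm
def world(cam,u,v,d):
    i=arm.camera_info(cam);K=np.array(i["camera_matrix"])
    p=np.linalg.inv(K)@np.array([u,v,1.])*d
    return np.array(i["R"]).T@(p-np.array(i["t"]))
E
python3 - <<'E'
from h import *
im,d=arm.read_camera("top");cv2.imwrite("pics/top.png",im)
for n in ["power_top","zone_left_top","zone_right_top","warm_top","lock_top","pot","bowl","key_minus","key_plus"]:
    for r in arm.silhouettes(n,"top")[:2]:
        m=r["pixels"];v,u=np.nonzero(m);z=d[m];z=np.median(z[z>0]) if (z>0).any() else 0
        print(n,round(r["conf"],2),np.round(r["rect"]),m.sum(),np.round(world("top",u.mean(),v.mean(),z)))
s=arm.read_state();print(s)
E
```

```text
power_top 0.41 [339. 195.   7.   3.] 45 [ 544. -287.   70.]
power_top 0.41 [243. 189.  11.  14.] 71 [562.  22.  69.]
zone_left_top 0.32 [308. 194.   9.  12.] 83 [ 551. -197.   70.]
zone_right_top 0.47 [307. 194.   9.   9.] 61 [ 549. -197.   70.]
warm_top 0.43 [287. 190.  10.  15.] 66 [ 554. -119.   70.]
lock_top 0.64 [191. 186.   7.   6.] 45 [573. 190.  70.]
lock_top 0.33 [217. 186.   8.  12.] 71 [567. 100.  70.]
pot 0.59 [226. 126.  86.  66.] 3507 [744.  74. 169.]
bowl 0.87 [320. 127.  46.  49.] 1717 [ 776. -229.   85.]
key_minus 0.54 [243. 188.  10.  11.] 57 [562.  20.  69.]
key_minus 0.5 [265. 150. 192. 131.] 15843 [666. -70.  63.]
{'t': 0.5, 'joint_pos': array([-1.37571876e+00,  9.11211034e-02,  1.23072495e+00,  3.30442394e-05,
        1.81980079e+00, -5.66998975e-02]), 'qd': array([ 0.00100427, -0.00133435,  0.00131323, -0.00066011,  0.00061041,
       -0.00116438]), 'tau': array([-1.02553000e-03, -4.45668161e+01, -4.06093347e+01,  6.98080868e-02,
        1.98617351e-02, -2.14513062e-05]), 'tcp_pos': array([ 149.486166  , -581.08795333,  222.60447313]), 'tcp_rot': array([-3.11667414e+00, -3.94452950e-01, -4.42998270e-05]), 'ft_force': array([ 0.10016811, -0.47379171,  0.9395469 ]), 'wrist_torque': array([-0.02420471, -0.00640349, -0.03266771]), 'gripper_force': 0.0, 'finger_gap': 87.95802837545676}
```

View pics/top.png

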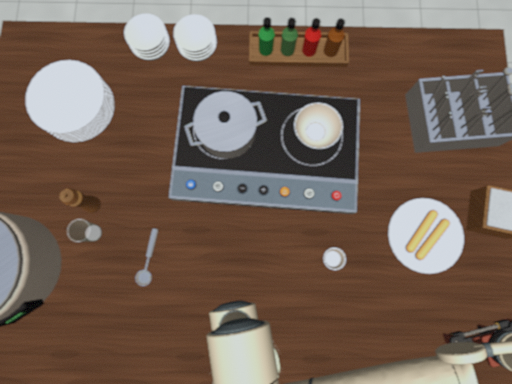

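The picture shows the pot on the left zone (224,122) and the bowl on the right (318,127). The keys run from blue (191,184) to red (337,196). The key points lie on a line with the spacing and 70 mm height they should have. Warmer yaw is about -0.061. I shut the fingers, turn, and approach.

Call:
arm_command --pt "0 0 0.105 0 0 0 0" --pt "0 0 0.105 0 0 0 0" --pt "0 0 0.103 0 0 0 0" --pt "0 0 0 3.1 -2.6 0 0" --pt "0 0 0 3.1 -2.6 0 0" --squeeze 5

```text
t: 1.0
tcp_pos: [214.5, -532.7, 222.3]
tcp_rot: [-3.14, 0.1, 0.0]
ft_force: [0.9, -1.0, 0.5]
finger_gap: 50.9
gripper_force: 0.0
```

Call:
arm_command --pt "0 0 0 3.1 -2.6 0 0" --pt "0 0 0 3.1 -2.6 0 0" --pt "0 0 0 3.1 -2.6 0 0" --pt "0 0 0 3.1 -2.6 0 0" --pt "0 0 0 3.1 -2.6 0 0"

```text
t: 1.5
tcp_pos: [378.4, -411.6, 222.8]
tcp_rot: [3.14, -0.096, 0.001]
ft_force: [0.2, -0.2, 0.1]
finger_gap: 11.4
gripper_force: 0.0
```

Call:
arm_command --pt "0 0 0 3.1 -2.6 0 0" --pt "0 0 0 3.1 -2.6 0 0" --pt "0 0 0 3.1 -2.7 0 0" --pt "0 0 0 0 0 0 0" --pt "0 0 0 0 0 0 0"

```text
t: 2.0
tcp_pos: [475.2, -339.1, 222.4]
tcp_rot: [3.14, -0.093, -0.001]
ft_force: [-0.0, 0.2, -0.4]
finger_gap: 0.5
gripper_force: 0.0
```

```bash
cat >> h.py <<'E'
from scipy.spatial.transform import Rotation as Rn
def look(f):
    s=arm.read_state();im,d=arm.read_camera("wrist");cv2.imwrite(f,im)
    i=arm.camera_info("wrist");T=np.eye(4);T[:3,:3]=Rn.from_rotvec(s["tcp_rot"]).as_matrix();T[:3,3]=s["tcp_pos"]
    return s,im,d,T@np.array(i["mount"]),np.array(i["camera_matrix"])
def onplane(M,K,u,v,z):
    r=M[:3,:3]@np.linalg.inv(K)@np.array([u,v,1.]);return M[:3,3]+r*(z-M[2,3])/r[2]
E
python3 - <<'E'
from h import *
s,im,d,M,K=look("pics/w1.png")
print(s["tcp_pos"],s["tcp_rot"],s["ft_force"],s["finger_gap"],arm.camera_info("wrist")["mount"])
for n in ["power_top","zone_right_top","warm_top"]:
    for r in arm.silhouettes(n,"wrist")[:2]:
        m=r["pixels"];v,u=np.nonzero(m)
        print(n,round(r["conf"],2),np.round(r["rect"]),m.sum(),np.round(onplane(M,K,u.mean(),v.mean(),70)),np.median(d[m]))
E
```

```text
[ 475.22646069 -339.05176823  222.43770568] [ 3.14007649e+00 -9.30392311e-02 -1.02889606e-03] [-0.0135694   0.24918527 -0.38133311] 0.5266744937753924 [[ 2.49813989e-04 -9.59353608e-01 -2.82206647e-01  7.79878728e+01]
 [ 9.99999128e-01 -1.26245182e-04  1.31438273e-03  2.55417536e-03]
 [-1.29658504e-03 -2.82206730e-01  9.59352740e-01 -1.62150962e+02]
 [ 0.00000000e+00  0.00000000e+00  0.00000000e+00  1.00000000e+00]]
power_top 0.8 [208. 118.  30.  28.] 553 [ 546. -287.   70.] 304.30026
zone_right_top 0.74 [131. 123.  26.  28.] 563 [ 551. -199.   70.] 304.48163
warm_top 0.57 [ 59. 120.  32.  28.] 688 [ 557. -121.   70.] 305.03174
```

View pics/w1.png

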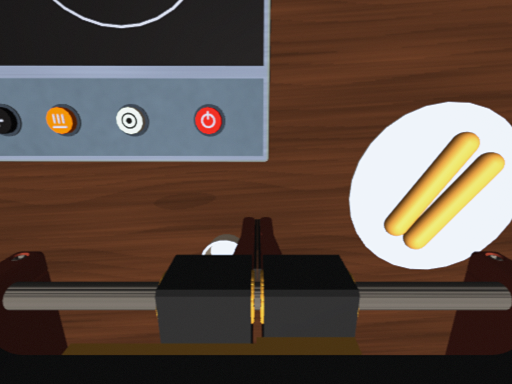

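The view from the wrist shows red (208,118), white (130,121) and orange (60,120), which fits the top-camera positions. I go on to the red key at (545,-287).

Call:
arm_command --pt "0 0 0 2.2 -1.9 0 0" --pt "0 0 0 2.2 -1.9 0 0" --pt "0 0 0 2.2 -1.8 0 0" --pt "0 0 0 0 0 3 0" --pt "0 0 0 0 0 3 0"

```text
t: 2.7
tcp_pos: [544.6, -288.5, 163.2]
tcp_rot: [3.138, -0.097, 0.004]
ft_force: [-0.1, -0.3, -0.1]
finger_gap: 0.4
gripper_force: 0.0
```

Call:
arm_command --pt "0 0 0 0 0 3 0" --pt "0 0 0 0 0 2 0" --pt "0 0 0 0 0 1 0" --pt "0 0 0 0 0 0 0" --pt "0 0 0 0 0 0 0"

```text
t: 3.2
tcp_pos: [544.3, -288.4, 104.0]
tcp_rot: [3.139, -0.097, 0.002]
ft_force: [0.1, 0.1, -0.0]
finger_gap: 0.2
gripper_force: 0.0
```

```bash
python3 - <<'E'
from h import *
s,im,d,M,K=look("pics/w2.png")
print(s["tcp_pos"],s["tcp_rot"],s["ft_force"])
for n in ["power_top","zone_right_top","warm_top"]:
    for r in arm.silhouettes(n,"wrist")[:1]:
        m=r["pixels"];v,u=np.nonzero(m)
        print(n,round(r["conf"],2),np.round(r["rect"]),m.sum(),np.round(onplane(M,K,u.mean(),v.mean(),70)))
E
```

```text
[ 544.32620723 -288.40638332  103.99173467] [ 3.13927371e+00 -9.73603024e-02  2.30921544e-03] [ 0.06325103  0.13462427 -0.02308926]
power_top 0.66 [254. 208.  40.  33.] 831 [ 551. -287.   70.]
zone_right_top 0.75 [142. 211.  44.  37.] 1172 [ 553. -199.   70.]
warm_top 0.55 [ 42. 210.  46.  32.] 1308 [ 558. -121.   70.]
```

View pics/w2.png

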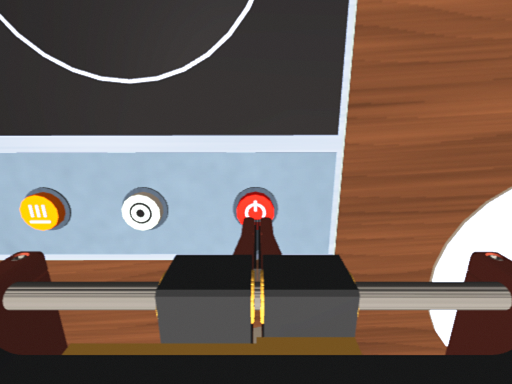

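The red key (255,208) shows just beyond the closed fingertips, as it should. I go down gently.

Call:
arm_command --pt "0 0 0 0.2 -0.1 1.5 0" --pt "0 0 0 0 0 1.4 0" --pt "0 0 0 0 0 0.3 0" --pt "0 0 0 0 0 0.2 0" --pt "0 0 0 0 0 0.1 0"

```text
t: 3.9
tcp_pos: [546.0, -286.6, 67.6]
tcp_rot: [-3.14, 0.096, 0.001]
ft_force: [-1.5, 0.7, 3.3]
finger_gap: 0.3
gripper_force: 1.4
```

Call:
arm_command --pt "0 0 0 0 0 0.1 0" --pt "0 0 0 0 0 0.1 0" --pt "0 0 0 0 0 0 0"

```text
t: 4.2
tcp_pos: [546.4, -286.8, 66.0]
tcp_rot: [3.14, -0.096, 0.001]
ft_force: [-0.8, 0.4, 3.2]
finger_gap: 0.3
gripper_force: 1.7
```

Call:
arm_command --pt "0 0 0 0 0 0.06 0" --pt "0 0 0 0 0 0 0" --pt "0 0 0 0 0 0 0"

```text
t: 4.5
tcp_pos: [546.3, -286.8, 65.3]
tcp_rot: [3.14, -0.096, 0.001]
ft_force: [-2.2, 1.8, 4.5]
finger_gap: 0.5
gripper_force: 2.3
```

Call:
arm_command --pt "0 0 0 0 0 -1 0" --pt "0 0 0 0 0 -3 0" --pt "0 0 0 0 -3 0 0" --pt "0 0 0 0 -3 0 0" --pt "0 0 0 0 -3 0 0"

```text
t: 5.0
tcp_pos: [551.9, -196.5, 105.4]
tcp_rot: [3.14, -0.098, 0.001]
ft_force: [1.0, 0.3, -0.9]
finger_gap: 0.4
gripper_force: 0.0
```

Call:
arm_command --pt "0 0 0 0 -3 0 0" --pt "0 0 0 0 -3 0 0" --pt "0 0 0 0 -3 0 0" --pt "0 0 0 0 -3 0 0" --pt "0 0 0 0 -3 0 0"

```text
t: 5.5
tcp_pos: [561.0, -46.2, 105.2]
tcp_rot: [3.14, -0.096, 0.001]
ft_force: [0.2, -1.0, -0.5]
finger_gap: 0.5
gripper_force: 0.0
```

Call:
arm_command --pt "0 0 0 0 -3 0 0" --pt "0 0 0 0 -3 0 0" --pt "0 0 0 0 -3 0 0" --pt "0 0 0 0 -3 0 0" --pt "0 0 0 0 -2.9 0 0"

```text
t: 6.0
tcp_pos: [570.2, 102.7, 105.1]
tcp_rot: [3.14, -0.096, 0.001]
ft_force: [-0.1, 0.5, 0.7]
finger_gap: 0.8
gripper_force: 0.0
```

Call:
arm_command --pt "0 0 0 0 0 0 0" --pt "0 0 0 0 0 0 0"

```text
t: 6.2
tcp_pos: [570.1, 101.6, 105.0]
tcp_rot: [3.14, -0.094, -0.0]
ft_force: [0.1, 0.2, -0.1]
finger_gap: 0.4
gripper_force: 0.0
```

```bash
python3 - <<'E'
from h import *
s,im,d,M,K=look("pics/w3.png")
print(s["tcp_pos"],s["tcp_rot"],s["ft_force"])
for n in ["zone_left_top","lock_top","key_minus","pot"]:
    for r in arm.silhouettes(n,"wrist")[:2]:
        m=r["pixels"];v,u=np.nonzero(m)
        print(n,round(r["conf"],2),np.round(r["rect"]),m.sum(),np.round(onplane(M,K,u.mean(),v.mean(),70)))
E
```

```text
[570.06936216 101.5631048  104.96477721] [ 3.13950140e+00 -9.40789117e-02 -1.04965907e-05] [ 0.07649128  0.19644704 -0.11894344]
zone_left_top 0.8 [257. 209.  37.  26.] 749 [575. 102.  70.]
lock_top 0.78 [147. 214.  39.  40.] 1209 [577. 190.  70.]
lock_top 0.2 [258. 208.  32.  27.] 743 [575. 103.  70.]
key_minus 0.61 [355. 214.  40.  36.] 1194 [566.  24.  70.]
pot 0.64 [248.  42. 454.  83.] 21721 [699.  88.  70.]
```

View pics/w3.png

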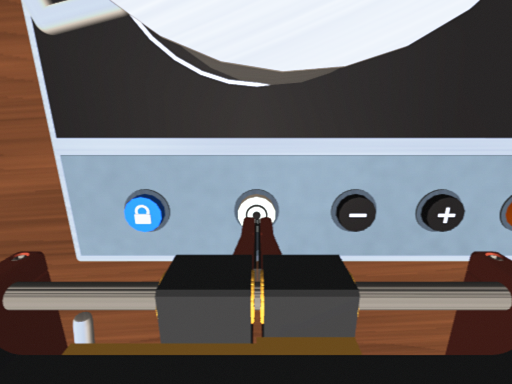

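The left white key (257,209) is just beyond the fingertips, between blue (147,214) and minus (355,214), and the pot stands behind it. I press it.

Call:
arm_command --pt "0 0 0 0.1 0 1.6 0" --pt "0 0 0 0 0 1.4 0" --pt "0 0 0 0 0 0.3 0" --pt "0 0 0 0 0 0.2 0" --pt "0 0 0 0 0 0.2 0"

```text
t: 6.95
tcp_pos: [570.9, 101.3, 68.1]
tcp_rot: [3.14, -0.096, -0.0]
ft_force: [-1.8, -1.3, 2.7]
finger_gap: 0.4
gripper_force: 1.2
```

Call:
arm_command --pt "0 0 0 0 0 0.1 0" --pt "0 0 0 0 0 0.1 0" --pt "0 0 0 0 0 0.05 0" --pt "0 0 0 0 0 0 0"

```text
t: 7.35
tcp_pos: [571.2, 101.4, 65.9]
tcp_rot: [-3.14, 0.096, -0.001]
ft_force: [-1.4, -0.7, 3.2]
finger_gap: 0.4
gripper_force: 1.8
```

Call:
arm_command --pt "0 0 0 0 0 0.06 0" --pt "0 0 0 0 0 0 0" --pt "0 0 0 0 0 0 0"

```text
t: 7.65
tcp_pos: [571.2, 101.4, 65.3]
tcp_rot: [-3.14, 0.096, -0.001]
ft_force: [-2.0, -0.9, 5.8]
finger_gap: 0.7
gripper_force: 2.6
```

Call:
arm_command --pt "0 0 0 0 0 -1 0" --pt "0 0 0 0 0 -3 0" --pt "0 0 0 0 3 0 0" --pt "0 0 0 0 3 0 0" --pt "0 0 0 0 3 0 0"

```text
t: 8.15
tcp_pos: [565.7, 10.9, 105.3]
tcp_rot: [-3.14, 0.095, -0.001]
ft_force: [0.7, 0.2, 0.4]
finger_gap: 0.3
gripper_force: 0.0
```

Call:
arm_command --pt "0 0 0 0 3 0 0" --pt "0 0 0 0 3 0 0" --pt "0 0 0 0 3 0 0" --pt "0 0 0 0 3 0 0" --pt "0 0 0 0 1.1 0 0"

```text
t: 8.65
tcp_pos: [557.3, -121.5, 104.9]
tcp_rot: [3.14, -0.1, 0.0]
ft_force: [-0.4, 0.1, -0.0]
finger_gap: 0.6
gripper_force: 0.0
```

Call:
arm_command --pt "0 0 0 0 0 0 0" --pt "0 0 0 0 0 0 0"

```text
t: 8.85
tcp_pos: [557.7, -118.3, 104.8]
tcp_rot: [-3.139, 0.096, 0.0]
ft_force: [0.2, 1.1, -0.3]
finger_gap: 0.5
gripper_force: 0.0
```

```bash
python3 - <<'E'
from h import *
s,im,d,M,K=look("pics/w4.png")
print(s["tcp_pos"],s["tcp_rot"],s["ft_force"])
for n in ["warm_top","zone_right_top","key_plus"]:
    for r in arm.silhouettes(n,"wrist")[:2]:
        m=r["pixels"];v,u=np.nonzero(m)
        print(n,round(r["conf"],2),np.round(r["rect"]),m.sum(),np.round(onplane(M,K,u.mean(),v.mean(),70)))
E
```

```text
[ 557.6586541  -118.3026316   104.84563689] [-3.13924371e+00  9.58735693e-02  1.33428090e-05] [ 0.18679653  1.08003562 -0.27358878]
warm_top 0.91 [255. 211.  38.  28.] 745 [ 562. -117.   70.]
zone_right_top 0.89 [356. 215.  41.  38.] 1097 [ 553. -196.   70.]
key_plus 0.84 [169. 215.  39.  43.] 1102 [562. -49.  70.]
```

View pics/w4.png

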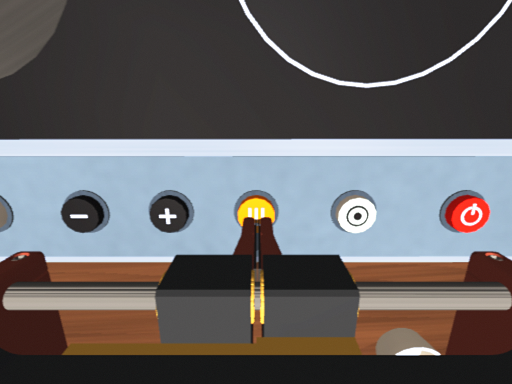

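The fingertips are on the orange key (255,211), midway between plus (169,215) and right white (356,215). All the keys look up. I press it.

Call:
arm_command --pt "0 0 0 0 0 1.6 0" --pt "0 0 0 0 0 1.4 0" --pt "0 0 0 0 0 0.3 0" --pt "0 0 0 0 0 0.2 0" --pt "0 0 0 0 0 0.2 0"

```text
t: 9.55
tcp_pos: [557.4, -119.1, 68.0]
tcp_rot: [-3.14, 0.096, 0.001]
ft_force: [-1.7, 0.5, 2.4]
finger_gap: 0.8
gripper_force: 1.3
```

Call:
arm_command --pt "0 0 0 0 0 0.1 0" --pt "0 0 0 0 0 0.1 0" --pt "0 0 0 0 0 0.08 0" --pt "0 0 0 0 0 0 0" --pt "0 0 0 0 0 0 0"

```text
t: 10.05
tcp_pos: [557.6, -119.2, 65.5]
tcp_rot: [3.14, -0.096, 0.001]
ft_force: [-1.1, 0.1, 3.3]
finger_gap: 0.8
gripper_force: 1.9
```

Call:
arm_command --pt "0 0 0 0 0 0.04 0" --pt "0 0 0 0 0 0 0" --pt "0 0 0 0 0 0 0"

```text
t: 10.35
tcp_pos: [557.7, -119.2, 65.3]
tcp_rot: [3.14, -0.096, 0.001]
ft_force: [-1.8, 0.9, 6.3]
finger_gap: 0.7
gripper_force: 2.8
```

Call:
arm_command --pt "0 0 0 0 0 -1 0" --pt "0 0 0 0 0 -3 0" --pt "0 0 0 0 -3 0 0" --pt "0 0 0 0 -3 0 0" --pt "0 0 0 0 -3 0 0"

```text
t: 10.85
tcp_pos: [563.3, -28.8, 105.2]
tcp_rot: [3.14, -0.098, 0.001]
ft_force: [0.4, 0.9, -0.3]
finger_gap: 0.3
gripper_force: 0.0
```

Call:
arm_command --pt "0 0 0 0 -3 0 0" --pt "0 0 0 0 -3 0 0" --pt "0 0 0 0 -3 0 0" --pt "0 0 0 0 -3 0 0" --pt "0 0 0 0 -3 0 0"

```text
t: 11.35
tcp_pos: [572.3, 121.5, 104.8]
tcp_rot: [3.14, -0.096, 0.001]
ft_force: [1.1, -0.3, -0.3]
finger_gap: 0.8
gripper_force: 0.0
```

Call:
arm_command --pt "0 0 0 0 -3 0 0" --pt "0 0 0 0 -3 0 0" --pt "0 0 0 0 -1.0 0 0" --pt "0 0 0 0 0 0 0" --pt "0 0 0 0 0 0 0"

```text
t: 11.85
tcp_pos: [576.6, 189.3, 104.6]
tcp_rot: [3.139, -0.096, -0.0]
ft_force: [-0.3, 0.4, -0.1]
finger_gap: 0.8
gripper_force: 0.0
```

```bash
python3 - <<'E'
from h import *
s,im,d,M,K=look("pics/w5.png")
print(s["tcp_pos"],s["tcp_rot"],s["ft_force"])
for n in ["lock_top","zone_left_top"]:
    for r in arm.silhouettes(n,"wrist")[:2]:
        m=r["pixels"];v,u=np.nonzero(m)
        print(n,round(r["conf"],2),np.round(r["rect"]),m.sum(),np.round(onplane(M,K,u.mean(),v.mean(),70)))
E
```

```text
[576.57216379 189.34776151 104.64134354] [ 3.13928599e+00 -9.64785074e-02 -8.68876488e-05] [-0.25339755  0.44275257 -0.11552629]
lock_top 0.9 [255. 215.  38.  32.] 695 [581. 193.  70.]
zone_left_top 0.57 [366. 214.  41.  38.] 1186 [571. 104.  70.]
```

View pics/w5.png

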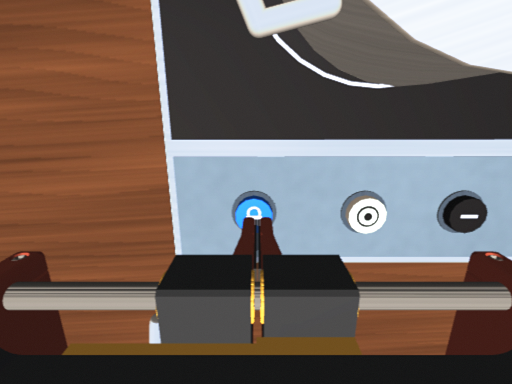

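The fingertips are on the blue key (255,212), and the mill and glass are well away to the left. I press it.

Call:
arm_command --pt "0 0 0 0 -0.15 1.6 0" --pt "0 0 0 0 0 1.4 0" --pt "0 0 0 0 0 0.3 0" --pt "0 0 0 0 0 0.2 0" --pt "0 0 0 0 0 0.2 0"

```text
t: 12.5
tcp_pos: [576.4, 191.6, 67.8]
tcp_rot: [3.14, -0.096, -0.0]
ft_force: [-2.3, -1.5, 2.8]
finger_gap: 0.4
gripper_force: 1.3
```

Call:
arm_command --pt "0 0 0 0 0 0.1 0" --pt "0 0 0 0 0 0.1 0" --pt "0 0 0 0 0 0.06 0" --pt "0 0 0 0 0 0 0" --pt "0 0 0 0 0 0 0"

```text
t: 13.0
tcp_pos: [576.7, 191.7, 65.5]
tcp_rot: [-3.14, 0.096, -0.001]
ft_force: [-1.2, -1.1, 3.0]
finger_gap: 0.2
gripper_force: 1.9
```

Call:
arm_command --pt "0 0 0 0 0 0.04 0" --pt "0 0 0 0 0 0 0" --pt "0 0 0 0 0 0 0"

```text
t: 13.3
tcp_pos: [576.7, 191.7, 65.4]
tcp_rot: [-3.14, 0.096, -0.001]
ft_force: [-2.4, -1.2, 5.8]
finger_gap: 0.7
gripper_force: 2.8
```

Call:
arm_command --pt "0 0 0 0 0 -1 0" --pt "0 0 0 0 0 -3 0" --pt "0 0 0 0 0 -3 0" --pt "0 0 0 0 0 -3 0" --pt "0 0 0 0 0 -2 0"

```text
t: 13.8
tcp_pos: [577.2, 192.1, 187.6]
tcp_rot: [-3.139, 0.096, -0.005]
ft_force: [0.7, 0.2, 0.6]
finger_gap: 0.5
gripper_force: 0.0
```

Call:
arm_command --pt "0 0 0 0 0 0 0" --pt "0 0 0 0 0 0 0" --pt "0 0 0 0 0 0 0"

```text
t: 14.1
tcp_pos: [575.9, 191.6, 182.5]
tcp_rot: [3.139, -0.096, -0.005]
ft_force: [1.0, -0.4, -0.4]
finger_gap: 0.5
gripper_force: 0.0
```

```bash
python3 - <<'E'
from h import *
s=arm.read_state();print(s["t"],s["tcp_pos"],s["ft_force"])
print(arm.job_done())
E
```

```text
14.1 [575.93217285 191.61986871 182.48807651] [ 0.96553652 -0.41969224 -0.38239573]
the job is handed in; nothing more can be done
None
```

I pressed the red, left white (pot on the left zone), orange and blue keys in that order, each about 4.6 mm down by the tool height with at most about 7 N read at the wrist, then lifted clear and handed the job in at 14.1 s; no verdict came back.

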